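Prop up the bench splash guard

ROBOT

A 6-joint arm with a two-finger parallel gripper is mounted at the origin on a cart in front of the work surface, level with it; the furniture and walls round the work are solid. World frame = base frame: x ahead of the robot, y to its left, z up, the work surface at z = 0. Lengths are in m, angles in rad, forces in N, time in s.
With the tool pointing down it reaches from about 0.375 to 0.9 m from the base axis. Payload 3.1 kg.
Tool frame: the origin (TCP) lies between the finger pads; the fingertips stand 11 mm ahead of it and the grasp point (between the pads) lies 8 mm behind it; z points along the fingers, y is the line along which they close (so a half turn about z gives the same grasp; the last joint's range is limited). The gripper opens to 87 mm and grips with 3 to 60 N. Pads are 19 mm wide; open, the fingers measure 117 mm over their backs; the gripper's body (75 mm by 190 mm) begins 51 mm behind the grasp point.
Start: joints at [-1.29, 0.527, 1.433, -0, 1.181, -0.178], TCP at [0.277, -0.56, 0.234] pointing down, gripper open.
Joint ranges: [-3.08, 3.08], [-0.75, 2.2], [0.22, 2.44], [-1.43, 4.57], [0, 2.65], [-2.85, 2.85]. Speed limits (rad/s): [2.79, 2.79, 3.14, 3.14, 3.14, 3.14].

INTERFACE

Orientations are given as a unit quaternion [x, y, z, w].
In Python, from cell import observe, get_image, camera_info, hand_in gives the robot as it stands.
- The arm moves only by the shell command python3 -m creep 'ROWS' [FORCE]. ROWS is JSON, a list of rows, each an object with "hand": the finger opening in cm, from 0 to 8.7; "linear": the shift along the tool's x, y, z in cm, a list of three; "rot": the turn, a rotation vector about the tool's x, y, z in degrees, a list of three. A call has 1 to 20 rows; each row is the pose to reach, as a shift and turn from the pose commanded when the call began, along the tool's axes at that moment; what a row does not reach only later rows make up. A row lasts 1/10 s, in which the tool goes at most 50 mm and 8.59 degrees, less where a joint would pass 70% of its speed; a pose out of reach is approached as far as the arm can. A call with a gripper value outside its range is refused whole. The fingers move at their own pace and stop on an object; FORCE is the grip in N (left out, the last holds). Time passes only in rows, so rows that repeat a pose let the fingers close. It gives the time, the measured TCP pose, the force, the opening and the grip force at its end, in the units of the state.
- observe(): the state, without advancing time (a new reading comes with each control period).
- get_image(name): name is "side" or "top" or "wrist"; returns the picture (480x640x3 uint8, blue, green, red); there is no depth.
- camera_info(name): a dict with "mtx" (3x3 intrinsics, pixels), "origin" and "orientation" of the camera in the world. Camera axes: x right, y down, z forward; pixel columns grow to the right and rows downward; lengths in m; the calibration is good to about 2 mm. A picture is of the moment at which its call begins: read the wrist's pose just before it. camera_info takes no time and is no camera call; for the wrist camera it gives the pose at the moment of the call.
- hand_in(): hands the job in; it is judged then, once.
The state is a dict: "time_s": time; "q": joint angles; "joint_velocities": joint speeds; "joint_torque": joint torques, N m; "eef_pos": TCP position; "tool_rot": TCP orientation; "force": force on the tool from outside, world axes, zero at the start; "ft_torque": the same for the moment, N m; "width": finger opening in m; "gripper_force": force on a finger pad.
Only numpy, scipy, OpenCV 4.12 (cv2) and the standard library are available. Lean on these libraries where they do the work, as an engineer would, in place of code of your own. Each camera call takes 0.05 s, during which the arm holds its last target. There are 200 camera calls.

TASK

Set up the clear splash guard: with a light, steady push swing its folded prop leg out until it is pressed firmly against its stop screw, then press the red knob at the end of the leg gently down until the rubber foot bears on the bench, with the leg still against the stop. Do not force the leg or shove the guard along the bench, and leave the glassware round it where it stands.

Things in the scene. Friction and masses are not known exactly. Their poses are not given: they have to be found in the camera images.
- guard: Free-standing splash guard, about 2.3 kg, held only by four rubber pads: clear upright sheet 204 mm wide along its y, 182 mm tall, thin aluminium edges, grey base rail (24 mm deep), two grey cross feet (130 x 28 mm, top 15 mm above the bench, at y = -90 and +90 mm). Origin on the bench under the sheet's middle; z up; the prop leg is on its -x side, which faces the robot.
- guard_hinge (a point): Point on the prop leg's vertical hinge axis, 33 mm above the bench; in the guard's frame at x = -45, y = -60 mm. The hinge is stiff (0.16 N m of friction, about 1.5 N of push 100 mm from the axis) and the leg stays where it is left. Folded, the leg lies along the guard's -y; it swings out clockwise seen from above, to the guard's -x, roughly square to the sheet.
- prop_leg: Prop leg: aluminium flat bar on edge, 8 mm thick, 20 to 42 mm above the bench, level from the hinge axis to a black foot barrel (22 mm diameter, 14 to 42 mm above the bench) centred 150 mm from the axis. Folded, its outer part sticks out past the sheet's edge, where it can be pushed from the sheet's side. Origin on the hinge axis 20 mm above the bench; its -y runs along the bar to the foot.
- leg_stop: The leg's stop: a grey 20 mm bracket on the base rail with a steel grub screw and brass lock nut; origin at the bracket's centre. The leg is home when its heel, a short arm 33 mm from the hinge axis, bears on the screw's tip. The screw's setting differs every time and is not measured: the stop lies 75 to 105 degrees from folded and must be felt. 5 to 8 N of push 100 mm from the axis seats the leg.
- foot_knob (a point): Centre of the top of the red knob (24 mm diameter) of the plunger foot, on the axis of the foot barrel at the leg's end, 66 mm above the bench when the foot is raised, 60 mm when it is down. The knob is a sprung cap (1.5 N/mm, 6 mm of give); pressed straight down it moves the foot against 2.5 N of friction, and the foot stays where it is left. 6 N seats it, well over 10 N is too much.
- foot_sole (a point): Centre of the underside of the black rubber foot under the barrel; about 6 mm above the bench when raised, on the bench when the foot is down.
- beaker_a: Clear beaker, 64 mm wide, 72 mm tall, to the right of the guard, farther back; origin under its centre. Bystander.
- beaker_c: Clear beaker like the other, farther right and nearer. Bystander.
- vial_a: Small glass vial with black cap, 23 mm diameter, 59 mm tall, to the right in front; origin under its centre. Bystander.
- amber: Amber bottle with black cap, 55 mm diameter, 115 mm tall, to the left; origin under its centre. Bystander.

How it is judged:
On the way, in this order (a step that is already met when the one before it is completed fails the run):
1. the leg is swung out and pressed against its stop screw with at least 6 N between its heel and the screw (contact force between prop_leg and leg_stop above 6 N), for 0.2 s.
2. the plunger foot is pressed down onto the bench with the leg still bearing on its stop (contact force between prop_leg and leg_stop above 0.3 N and height (world z) of foot_sole below 0.0015 m), for 0.2 s.
At the end, for the whole second after the job is handed in: The leg's heel still bears on the stop screw (at least 0.3 N, kept by the stiff hinge), the rubber foot's underside is within 1.5 mm of the bench, and the guard stands upright (within 0.03 rad) and at rest (all of step 2 and angle between guard's own z axis and vertical below 0.03 rad and linear speed of guard below 0.01 m/s); the robot touches nothing.
It fails at once if the leg or its foot is pushed by the robot with more than 16 N (contact force between the arm and prop_leg above 16 N).
It fails at once if the leg or its foot is pushed by the fingers with more than 16 N (contact force between the fingers and prop_leg above 16 N).
It fails at once if the guard is shoved more than 6 mm along the bench (distance of guard_hinge from where it was at the start of the episode above 0.006 m).
It fails at once if the guard is tipped more than 0.1 rad (angle between guard's own z axis and vertical above 0.1 rad).
It fails at once if a beaker, the vial or the amber bottle is moved more than 15 mm (distance of any of beaker_a, beaker_c, vial_a, amber from where it was at the start of the episode above 0.015 m).
It also fails if it takes over 70 s, if anything falls off the work surface, if the arm or the gripper's body presses on something with over 40 N, if the wrist force passes 120 N, or if a joint passes its speed limit or range.

## Working session

There is one attempt and no reset: what is moved stays moved. The work goes in short steps, Python scripts to look and compute and a shell command to move; the robot and the scene stay as the last step left them, time stands still between calls to the robot, and variables do not carry over. Pictures are saved under pics/ and viewed, at most 10 in all, crops included, and the job is handed in when it is done.

```bash
mkdir -p pics; ls; python3 - <<'E'
from cell import *
import cv2
o=observe(); print(o)
for n in("side","top"):
    i=get_image(n); cv2.imwrite(f"pics/{n}0.png",i); print(n,camera_info(n))
E
```

```text
pics
{'time_s': 0.0, 'q': array([-1.29052794e+00,  5.28460611e-01,  1.43387700e+00, -1.71148371e-05,
        1.18141158e+00, -1.78467668e-01]), 'joint_velocities': array([-2.91908826e-04,  2.33976392e-04,  2.03977281e-03, -5.69742327e-05,
        2.55353275e-03, -9.02059255e-04]), 'joint_torque': array([-4.25033213e-04, -4.40045929e+01, -1.76591992e+01,  6.34354027e-02,
        5.81469701e-02, -1.42283420e-04]), 'eef_pos': array([ 0.27660256, -0.559678  ,  0.23258308]), 'tool_rot': array([ 9.73808969e-01,  2.27365188e-01, -6.27634684e-05, -1.07646607e-03]), 'force': array([-0.19595838, -0.06300919, -0.56415649]), 'ft_torque': array([-0.01519723,  0.04010852,  0.08665945]), 'gripper_force': 0.0, 'width': 0.08708265551892704}
side {'mtx': array([[544.93156985,   0.        , 323.62646813],
       [  0.        , 544.93156985, 240.69526299],
       [  0.        ,   0.        ,   1.        ]]), 'origin': array([-0.18760627,  1.06424663,  0.68248181]), 'orientation': array([-0.25761797,  0.8023107 , -0.5137502 ,  0.16121802])}
top {'mtx': array([[547.40399476,   0.        , 314.93330114],
       [  0.        , 547.40399476, 248.37309898],
       [  0.        ,   0.        ,   1.        ]]), 'origin': array([0.22820393, 0.00901143, 1.6607074 ]), 'orientation': array([-0.66858017,  0.73684849, -0.07377165,  0.06791612])}
```

View pics/top0.png

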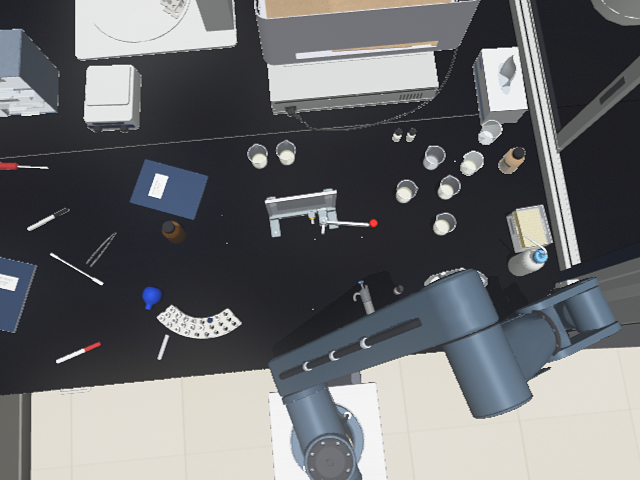

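View pics/side0.png

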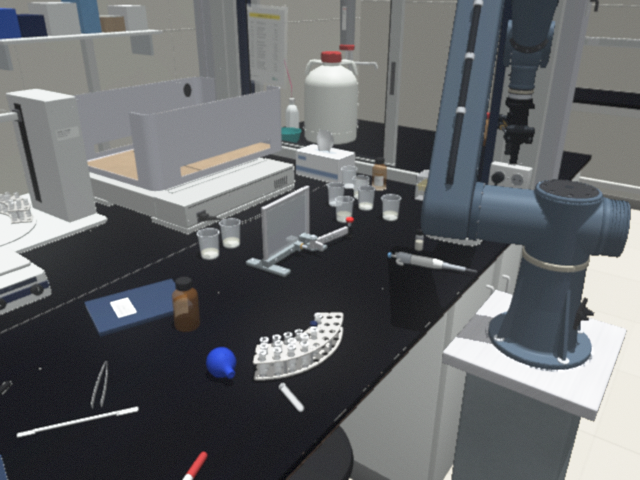

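The top view shows the guard at about (303,212), with the leg running from (322,221) to the red knob at (373,223). The beakers are at (406,190) and (445,224), and the vial at (398,290). The side view shows the knob at (350,220).

```bash
cat > h.py <<'E'
import numpy as np,cv2
from scipy.spatial.transform import Rotation as R
from cell import *
def ray(n,uv,z,ci=None):
    c=ci or camera_info(n); d=R.from_quat(c["orientation"]).apply(np.linalg.inv(c["mtx"])@[uv[0],uv[1],1.])
    o=np.array(c["origin"]); return o+d*(z-o[2])/d[2]
def proj(n,p,ci=None):
    c=ci or camera_info(n); q=c["mtx"]@R.from_quat(c["orientation"]).inv().apply(np.array(p)-c["origin"]); return q[:2]/q[2]
def red(im,x0,y0,x1,y1):
    h=cv2.cvtColor(im,cv2.COLOR_BGR2HSV); m=((h[...,0]<8)|(h[...,0]>172))&(h[...,1]>150)&(h[...,2]>80)
    k=np.zeros_like(m); k[y0:y1,x0:x1]=m[y0:y1,x0:x1]; v,u=np.nonzero(k); return u.mean(),v.mean(),len(u)
E
python3 - <<'E'
from h import *
t=cv2.imread("pics/top0.png"); s=cv2.imread("pics/side0.png")
r=red(t,350,200,400,250); print(r,ray("top",r,.062)); r2=red(s,330,200,370,240); print(r2,ray("side",r2,.060))
for nm,uv,z in[("hinge~",(322,221),.042),("beakA",(406,190),.03),("beakC",(445,224),.03),("vial",(398,290),.05),("footL",(276,237),.015),("footR",(336,230),.015)]: print(nm,ray("top",uv,z)[:2].round(3))
cv2.imwrite("pics/c1.png",cv2.resize(t[165:265,255:415],None,fx=5,fy=5,interpolation=cv2.INTER_CUBIC)[:500])
E
```

```text
(np.float64(373.0357142857143), np.float64(222.58928571428572), 56) [ 0.6142694  -0.20185449  0.062     ]
(np.float64(350.10714285714283), np.float64(219.21428571428572), 28) [ 0.61229219 -0.20449848  0.06      ]
hinge~ [ 0.639 -0.05 ]
beakA [ 0.716 -0.32 ]
beakC [ 0.596 -0.425]
vial [ 0.406 -0.253]
footL [0.609 0.095]
footR [ 0.613 -0.091]
```

View pics/c1.png

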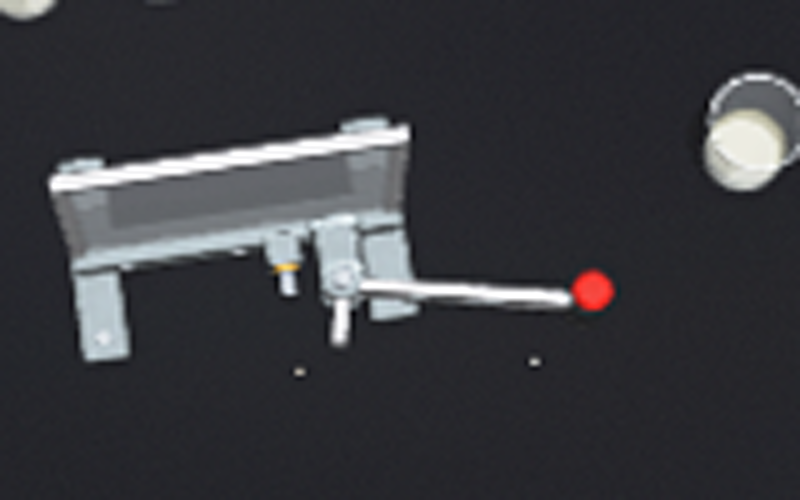

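The crop shows the hinge at about (343,275), which is (323.6,220) in the full image. The knob is at (373,222.6), the stop screw at (287,275) and the heel at (340,325).

```bash
cat >> h.py <<'E'
H=np.array([.642,-.0545])
def to(p,phi):
    """shift (cm) and z turn (deg) in tool axes to TCP p with tool z down, tool x at world angle phi"""
    o=observe(); r=R.from_quat(o["tool_rot"]); f=np.deg2rad(phi)
    T=R.from_matrix(np.array([[np.cos(f),np.sin(f),0],[np.sin(f),-np.cos(f),0],[0,0,-1]]))
    print((r.inv().apply(np.array(p)-o["eef_pos"])*100).round(2).tolist(),np.rad2deg((r.inv()*T).as_rotvec()).round(1).tolist())
def push(ang,rad,off,H=H):
    """TCP xy for bar pointing at world angle ang, contact radius rad, finger offset off behind; phi=ang-180"""
    a=np.deg2rad(ang); d=np.array([np.cos(a),np.sin(a)]); p=np.array([np.sin(a),-np.cos(a)])
    return H+rad*d-off*p
E
python3 - <<'E'
from h import *
print(ray("top",(323.6,220),.042)); 
d=np.array([.6135,-.203])-H; print(np.hypot(*d),np.rad2deg(np.arctan2(d[1],d[0]))%360)
p=push(259.3,.115,.034); print(p); to([*p,.22],79.3)
E
```

```text
[ 0.64182494 -0.05541566  0.042     ]
0.1512101187090335 259.13594007791227
[ 0.65405717 -0.17381314]
[50.93, -17.88, 1.32] [-0.1, -0.1, -53.0]
```

```bash
python3 -m creep '[{"hand":0,"linear":[10,-3.5,0.3],"rot":[0,0,-8]},{"hand":0,"linear":[20,-7,0.6],"rot":[0,0,-16]},{"hand":0,"linear":[30,-10.5,0.9],"rot":[0,0,-26]},{"hand":0,"linear":[40,-14,1.2],"rot":[0,0,-40]},{"hand":0,"linear":[50.9,-17.9,1.3],"rot":[0,0,-53]},{"hand":0,"linear":[50.9,-17.9,1.3],"rot":[0,0,-53]},{"hand":0,"linear":[50.9,-17.9,1.3],"rot":[0,0,-53]},{"hand":0,"linear":[50.9,-17.9,1.3],"rot":[0,0,-53]},{"hand":0,"linear":[50.9,-17.9,1.3],"rot":[0,0,-53]},{"hand":0,"linear":[50.9,-17.9,1.3],"rot":[0,0,-53]},{"hand":0,"linear":[50.9,-17.9,1.3],"rot":[0,0,-53]},{"hand":0,"linear":[50.9,-17.9,1.3],"rot":[0,0,-53]},{"hand":0,"linear":[50.9,-17.9,1.3],"rot":[0,0,-53]},{"hand":0,"linear":[50.9,-17.9,1.3],"rot":[0,0,-53]},{"hand":0,"linear":[50.9,-17.9,1.3],"rot":[0,0,-53]},{"hand":0,"linear":[50.9,-17.9,1.3],"rot":[0,0,-53]}]' 5
python3 - <<'E'
from h import *
c=camera_info("wrist"); i=get_image("wrist"); cv2.imwrite("pics/w1.png",i); import pickle; pickle.dump(c,open("w1.pkl","wb"))
r=red(i,0,0,640,480); print(r, ray("wrist",r,.066,c)); print(proj("wrist",[.642,-.0545,.042],c),proj("wrist",[.654,-.174,.04],c), observe()["force"])
E
```

```text
time_s: 1.7
eef_pos: [0.6531, -0.1758, 0.2207]
tool_rot: [0.771, 0.637, -0.0, -0.0]
force: [0.1, 0.6, -0.1]
width: 0.0006
gripper_force: 0.0
(np.float64(281.7396907216495), np.float64(251.02319587628867), 388) [ 0.6157396  -0.19900555  0.066     ]
[277.57081196  60.50332693] [321.74187222 205.95905392] [-0.22379457 -0.46737738 -0.02249614]
```

View pics/w1.png

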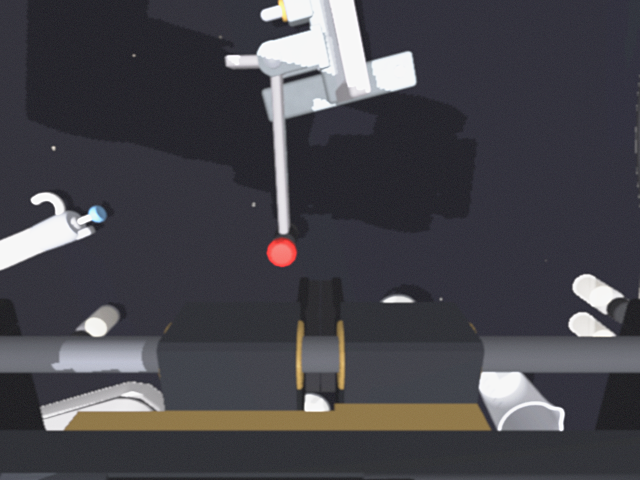

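The wrist view shows the knob at (282,251), the bar running from (279,80) to (284,232), the hinge at about (277,58), and the closed fingers at (320,290), on the sheet side of the leg. This agrees with the earlier estimate, so I'll go down.

```bash
python3 - <<'E'
from h import *
c=__import__("pickle").load(open("w1.pkl","rb"))
a=ray("wrist",(279,80),.042,c);b=ray("wrist",(284,232),.042,c);print(a,b,np.rad2deg(np.arctan2(*(b-a)[[1,0]]))%360)
p=push(259.3,.115,.034); to([*p,.035],79.3)
E
python3 -m creep '[{"hand":0,"linear":[-0.1,0.1,4],"rot":[0,0,0]},{"hand":0,"linear":[-0.1,0.1,8],"rot":[0,0,0]},{"hand":0,"linear":[-0.1,0.1,12],"rot":[0,0,0]},{"hand":0,"linear":[-0.1,0.1,16],"rot":[0,0,0]},{"hand":0,"linear":[-0.1,0.1,18.5],"rot":[0,0,0]},{"hand":0,"linear":[-0.1,0.1,18.5],"rot":[0,0,0]},{"hand":0,"linear":[-0.1,0.1,18.5],"rot":[0,0,0]},{"hand":0,"linear":[-0.1,0.1,18.5],"rot":[0,0,0]}]'
python3 - <<'E'
from h import *
p=push(259.3,.115,.025); to([*p,.035],79.3); p=push(250,.115,.021); to([*p,.035],70)
E
```

```text
[ 0.64003934 -0.06837943  0.042     ] [ 0.61741084 -0.19029768  0.042     ] 259.4853301422783
[0.2, 0.05, 18.57] [-0.0, 0.0, -0.1]
time_s: 2.55
eef_pos: [0.6562, -0.1766, 0.0378]
tool_rot: [0.77, 0.638, 0.001, 0.002]
force: [-0.1, -0.5, 0.1]
width: 0.0003
gripper_force: 0.0
[0.23, -1.16, 0.27] [0.2, 0.1, -0.0]
[0.04, -3.45, 0.26] [0.2, 0.0, 9.3]
```

```bash
cat >> h.py <<'E'
def rows(seq,z=.035,H=H):
    o=observe(); r=R.from_quat(o["tool_rot"]); out=[]
    for ang,rad,off in seq:
        p=np.array([*push(ang,rad,off,H),z]); f=np.deg2rad(ang-180)
        T=R.from_matrix(np.array([[np.cos(f),np.sin(f),0],[np.sin(f),-np.cos(f),0],[0,0,-1]]))
        print((r.inv().apply(p-o["eef_pos"])*100).round(1).tolist(),np.rad2deg((r.inv()*T).as_rotvec()).round(1)[2])
E
python3 - <<'E'
from h import *
rows([(259.3,.115,o) for o in(.029,.025,.022,.019)]+[(259.3-2.7*k,.115,.019) for k in range(1,16)])
E
```

```text
[0.2, -0.8, 0.3] -0.0
[0.2, -1.2, 0.3] -0.0
[0.2, -1.5, 0.3] -0.0
[0.2, -1.8, 0.3] -0.0
[0.2, -2.3, 0.3] 2.7
[0.1, -2.9, 0.3] 5.4
[0.1, -3.4, 0.3] 8.1
[0.1, -4.0, 0.3] 10.8
[0.1, -4.5, 0.3] 13.5
[0.2, -5.0, 0.3] 16.2
[0.2, -5.6, 0.3] 18.9
[0.3, -6.1, 0.3] 21.6
[0.5, -6.7, 0.2] 24.3
[0.6, -7.2, 0.2] 27.0
[0.8, -7.7, 0.2] 29.7
[1.0, -8.2, 0.2] 32.4
[1.2, -8.7, 0.2] 35.1
[1.5, -9.2, 0.2] 37.8
[1.7, -9.7, 0.2] 40.5
```

```bash
python3 -m creep '[{"hand":0,"linear":[0.2,-0.8,0.1],"rot":[0,0,0]},{"hand":0,"linear":[0.2,-1.2,0.1],"rot":[0,0,0]},{"hand":0,"linear":[0.2,-1.5,0.1],"rot":[0,0,0]},{"hand":0,"linear":[0.2,-1.8,0.1],"rot":[0,0,0]},{"hand":0,"linear":[0.2,-2.3,0.1],"rot":[0,0,2.7]},{"hand":0,"linear":[0.1,-2.9,0.1],"rot":[0,0,5.4]},{"hand":0,"linear":[0.1,-3.4,0.1],"rot":[0,0,8.1]},{"hand":0,"linear":[0.1,-4.0,0.1],"rot":[0,0,10.8]}]'; python3 - <<'E'
from h import *
print(observe()["force"])
rows([(248.5-2.3*k,.115,.019) for k in range(1,20)])
E
```

```text
time_s: 3.35
eef_pos: [0.6165, -0.1677, 0.0351]
tool_rot: [0.827, 0.562, 0.001, 0.001]
force: [1.7, 0.3, 0.5]
width: 0.0006
gripper_force: 0.7
[1.6651122  0.2731215  0.54969289]
[-0.1, -0.3, 0.0] 2.2
[-0.2, -0.8, 0.0] 4.5
[-0.2, -1.3, 0.0] 6.8
[-0.2, -1.7, -0.0] 9.1
[-0.2, -2.2, -0.0] 11.4
[-0.2, -2.7, -0.0] 13.7
[-0.1, -3.1, -0.0] 16.0
[-0.1, -3.6, -0.0] 18.3
[0.0, -4.1, -0.0] 20.6
[0.1, -4.5, -0.0] 22.9
[0.2, -5.0, -0.0] 25.2
[0.4, -5.4, -0.0] 27.5
[0.5, -5.9, -0.0] 29.8
[0.7, -6.3, -0.0] 32.1
[0.9, -6.7, -0.0] 34.4
[1.1, -7.1, -0.0] 36.7
[1.3, -7.6, -0.0] 39.0
[1.6, -8.0, -0.0] 41.3
[1.8, -8.4, -0.0] 43.6
```

```bash
python3 -m creep '[{"hand":0,"linear":[-0.1,-0.4,0],"rot":[0,0,2.2]},{"hand":0,"linear":[-0.2,-0.8,0],"rot":[0,0,4.5]},{"hand":0,"linear":[-0.2,-1.3,0],"rot":[0,0,6.8]},{"hand":0,"linear":[-0.2,-1.7,0],"rot":[0,0,9.1]},{"hand":0,"linear":[-0.2,-2.2,0],"rot":[0,0,11.4]},{"hand":0,"linear":[-0.2,-2.7,0],"rot":[0,0,13.7]},{"hand":0,"linear":[-0.1,-3.1,0],"rot":[0,0,16]},{"hand":0,"linear":[-0.1,-3.6,0],"rot":[0,0,18.3]},{"hand":0,"linear":[0,-4.1,0],"rot":[0,0,20.6]},{"hand":0,"linear":[0.1,-4.5,0],"rot":[0,0,22.9]},{"hand":0,"linear":[0.2,-5,0],"rot":[0,0,25.2]},{"hand":0,"linear":[0.4,-5.4,0],"rot":[0,0,27.5]},{"hand":0,"linear":[0.5,-5.9,0],"rot":[0,0,29.8]},{"hand":0,"linear":[0.7,-6.3,0],"rot":[0,0,32.1]},{"hand":0,"linear":[0.9,-6.7,0],"rot":[0,0,34.4]},{"hand":0,"linear":[1.1,-7.1,0],"rot":[0,0,36.7]},{"hand":0,"linear":[1.3,-7.6,0],"rot":[0,0,39]},{"hand":0,"linear":[1.6,-8,0],"rot":[0,0,41.3]},{"hand":0,"linear":[1.8,-8.4,0],"rot":[0,0,43.6]}]'; python3 - <<'E'
from h import *
print(observe()["force"])
i=get_image("top"); r=red(i,250,200,400,300); k=ray("top",r,.064)[:2]; d=k-H; print(r,k,np.hypot(*d),np.rad2deg(np.arctan2(d[1],d[0]))%360)
cv2.imwrite("pics/t2.png",cv2.resize(i[165:265,255:415],None,fx=5,fy=5,interpolation=cv2.INTER_CUBIC))
rows([(205-1*k,.115,.019) for k in range(1,20)])
E
```

```text
time_s: 5.25
eef_pos: [0.5448, -0.1201, 0.035]
tool_rot: [0.977, 0.215, 0.001, 0.001]
force: [2.1, 0.2, 0.2]
width: 0.0001
gripper_force: 0.7
[2.10532519 0.20821938 0.24362465]
(np.float64(nan), np.float64(nan), 0) [nan nan] nan nan
[0.1, -0.0, -0.0] 0.7
[0.1, -0.2, -0.0] 1.7
[0.0, -0.5, -0.0] 2.7
[0.0, -0.7, -0.0] 3.7
[-0.0, -0.9, -0.0] 4.7
[-0.0, -1.1, -0.0] 5.7
[-0.0, -1.3, -0.0] 6.7
[-0.0, -1.5, -0.0] 7.7
[-0.0, -1.7, -0.0] 8.7
[-0.0, -1.9, -0.0] 9.7
[-0.0, -2.1, -0.0] 10.7
[-0.0, -2.3, -0.0] 11.7
[-0.0, -2.5, -0.0] 12.7
[-0.0, -2.7, -0.0] 13.7
[0.0, -2.9, -0.0] 14.7
[0.0, -3.1, -0.0] 15.7
[0.0, -3.3, -0.0] 16.7
[0.1, -3.5, -0.0] 17.7
[0.1, -3.7, -0.0] 18.7h.py:11: RuntimeWarning: Mean of empty slice.
  k=np.zeros_like(m); k[y0:y1,x0:x1]=m[y0:y1,x0:x1]; v,u=np.nonzero(k); return u.mean(),v.mean(),len(u)
  ret = ret.dtype.type(ret / rcount)
```

View pics/t2.png

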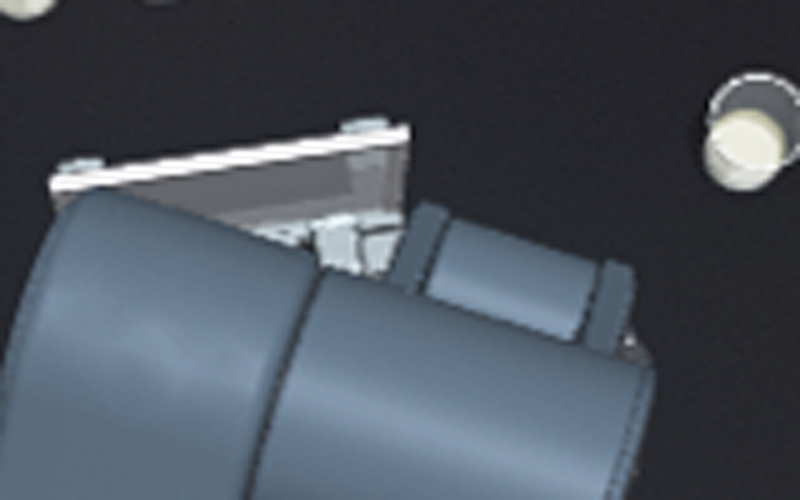

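The arm now hides the leg in the top view, but the sheet edge, from (50,185) to (408,130), hasn't moved.

```bash
python3 -m creep '[{"hand":0,"linear":[0.0,-0.3,0],"rot":[0,0,1.7]},{"hand":0,"linear":[0,-0.5,0],"rot":[0,0,2.7]},{"hand":0,"linear":[0,-0.7,0],"rot":[0,0,3.7]},{"hand":0,"linear":[0,-0.9,0],"rot":[0,0,4.7]},{"hand":0,"linear":[0,-1.1,0],"rot":[0,0,5.7]},{"hand":0,"linear":[0,-1.3,0],"rot":[0,0,6.7]}]'; python3 - <<'E'
from h import *
a=ray("top",(255+10,165+185/5),.182);b=ray("top",(255+408/5,165+130/5),.182);d=b-a;print(a,b,np.hypot(*d[:2]),np.rad2deg(np.arctan2(d[1],d[0]))%360)
print(observe()["force"])
rows([(198-1*k,.115,.019) for k in range(1,14)])
E
```

```text
time_s: 5.9
eef_pos: [0.5384, -0.1077, 0.0345]
tool_rot: [0.988, 0.157, -0.0, 0.0]
force: [-1.6, -1.0, 1.0]
width: 0.0006
gripper_force: 0.7
[0.67384722 0.10857431 0.182     ] [ 0.68632257 -0.09470471  0.182     ] 0.20366146491500697 273.5118728545133
[-1.62475032 -1.02404887  1.01397194]
[-0.0, -0.2, -0.0] 1.1
[-0.1, -0.4, -0.0] 2.1
[-0.1, -0.6, -0.0] 3.1
[-0.1, -0.8, -0.0] 4.1
[-0.1, -1.0, -0.0] 5.1
[-0.1, -1.2, -0.0] 6.1
[-0.1, -1.4, -0.0] 7.1
[-0.2, -1.6, -0.0] 8.1
[-0.2, -1.8, -0.0] 9.1
[-0.2, -2.0, -0.0] 10.1
[-0.2, -2.2, -0.0] 11.1
[-0.1, -2.4, -0.0] 12.1
[-0.1, -2.6, -0.0] 13.1
```

```bash
cat > chk.py <<'E'
from h import *
import sys
o=observe(); r=R.from_quat(o["tool_rot"]); f=r.inv().apply(o["force"]); e=o["eef_pos"][:2]-H
print("t",round(o["time_s"],2),"F tool",f.round(2),"pos",o["eef_pos"].round(4),"bar ang",round(np.rad2deg(np.arctan2(e[1],e[0]))%360-np.rad2deg(np.arcsin(.019/np.hypot(*e))),2),"phi",round(np.rad2deg(np.arctan2(*r.as_matrix()[1::-1,0])),1))
sys.exit(f[1]>float(sys.argv[1]))
E
S() { :; }
python3 chk.py 3 &&
python3 -m creep '[{"hand":0,"linear":[-0.01,-0.1,0],"rot":[0,0,0.5]},{"hand":0,"linear":[-0.03,-0.2,0],"rot":[0,0,1]},{"hand":0,"linear":[-0.03,-0.2,0],"rot":[0,0,1]}]' >/dev/null; python3 chk.py 3 &&
python3 -m creep '[{"hand":0,"linear":[-0.01,-0.1,0],"rot":[0,0,0.5]},{"hand":0,"linear":[-0.03,-0.2,0],"rot":[0,0,1]},{"hand":0,"linear":[-0.03,-0.2,0],"rot":[0,0,1]}]' >/dev/null && python3 chk.py 3 &&
python3 -m creep '[{"hand":0,"linear":[-0.01,-0.1,0],"rot":[0,0,0.5]},{"hand":0,"linear":[-0.03,-0.2,0],"rot":[0,0,1]},{"hand":0,"linear":[-0.03,-0.2,0],"rot":[0,0,1]}]' >/dev/null && python3 chk.py 3 &&
python3 -m creep '[{"hand":0,"linear":[-0.01,-0.1,0],"rot":[0,0,0.5]},{"hand":0,"linear":[-0.03,-0.2,0],"rot":[0,0,1]},{"hand":0,"linear":[-0.03,-0.2,0],"rot":[0,0,1]}]' >/dev/null && python3 chk.py 3
```

```text
t 5.9 F tool [-1.86  0.47 -1.01] pos [ 0.5384 -0.1077  0.0345] bar ang 197.81 phi 18.1
t 5.9 F tool [-1.86  0.47 -1.01] pos [ 0.5384 -0.1077  0.0345] bar ang 197.81 phi 18.1False
False
```

```bash
sed -i 's/sys.exit(f/sys.exit(int(f/; s/argv\[1\]))$/argv[1])))/' chk.py; 
python3 -m creep '[{"hand":0,"linear":[-0.01,-0.1,0],"rot":[0,0,0.5]},{"hand":0,"linear":[-0.03,-0.2,0],"rot":[0,0,1]},{"hand":0,"linear":[-0.03,-0.2,0],"rot":[0,0,1]}]' >/dev/null && python3 chk.py 3 &&
python3 -m creep '[{"hand":0,"linear":[-0.01,-0.1,0],"rot":[0,0,0.5]},{"hand":0,"linear":[-0.03,-0.2,0],"rot":[0,0,1]},{"hand":0,"linear":[-0.03,-0.2,0],"rot":[0,0,1]}]' >/dev/null && python3 chk.py 3 &&
python3 -m creep '[{"hand":0,"linear":[-0.01,-0.1,0],"rot":[0,0,0.5]},{"hand":0,"linear":[-0.03,-0.2,0],"rot":[0,0,1]},{"hand":0,"linear":[-0.03,-0.2,0],"rot":[0,0,1]}]' >/dev/null && python3 chk.py 3 &&
python3 -m creep '[{"hand":0,"linear":[-0.01,-0.1,0],"rot":[0,0,0.5]},{"hand":0,"linear":[-0.03,-0.2,0],"rot":[0,0,1]},{"hand":0,"linear":[-0.03,-0.2,0],"rot":[0,0,1]}]' >/dev/null && python3 chk.py 3
```

```text
t 6.2 F tool [ 0.3   0.44 -0.27] pos [ 0.5375 -0.1057  0.0345] bar ang 196.73 phi 17.2
t 6.5 F tool [-0.44  1.25  0.43] pos [ 0.5367 -0.104   0.0345] bar ang 195.8 phi 16.2
t 6.8 F tool [0.44 0.71 0.34] pos [ 0.5359 -0.1022  0.0345] bar ang 194.8 phi 15.2
t 7.1 F tool [ 0.25  0.68 -0.09] pos [ 0.535  -0.1003  0.0345] bar ang 193.78 phi 14.2
```

```bash

python3 -m creep '[{"hand":0,"linear":[-0.01,-0.1,0],"rot":[0,0,0.5]},{"hand":0,"linear":[-0.03,-0.2,0],"rot":[0,0,1]},{"hand":0,"linear":[-0.03,-0.2,0],"rot":[0,0,1]}]' >/dev/null && python3 chk.py 2.8 &&
python3 -m creep '[{"hand":0,"linear":[-0.01,-0.1,0],"rot":[0,0,0.5]},{"hand":0,"linear":[-0.03,-0.2,0],"rot":[0,0,1]},{"hand":0,"linear":[-0.03,-0.2,0],"rot":[0,0,1]}]' >/dev/null && python3 chk.py 2.8 &&
python3 -m creep '[{"hand":0,"linear":[-0.01,-0.1,0],"rot":[0,0,0.5]},{"hand":0,"linear":[-0.03,-0.2,0],"rot":[0,0,1]},{"hand":0,"linear":[-0.03,-0.2,0],"rot":[0,0,1]}]' >/dev/null && python3 chk.py 2.8 &&
python3 -m creep '[{"hand":0,"linear":[-0.01,-0.1,0],"rot":[0,0,0.5]},{"hand":0,"linear":[-0.03,-0.2,0],"rot":[0,0,1]},{"hand":0,"linear":[-0.03,-0.2,0],"rot":[0,0,1]}]' >/dev/null && python3 chk.py 2.8 &&
python3 -m creep '[{"hand":0,"linear":[-0.01,-0.1,0],"rot":[0,0,0.5]},{"hand":0,"linear":[-0.03,-0.2,0],"rot":[0,0,1]},{"hand":0,"linear":[-0.03,-0.2,0],"rot":[0,0,1]}]' >/dev/null && python3 chk.py 2.8 &&
python3 -m creep '[{"hand":0,"linear":[-0.01,-0.1,0],"rot":[0,0,0.5]},{"hand":0,"linear":[-0.03,-0.2,0],"rot":[0,0,1]},{"hand":0,"linear":[-0.03,-0.2,0],"rot":[0,0,1]}]' >/dev/null && python3 chk.py 2.8 &&
python3 -m creep '[{"hand":0,"linear":[-0.01,-0.1,0],"rot":[0,0,0.5]},{"hand":0,"linear":[-0.03,-0.2,0],"rot":[0,0,1]},{"hand":0,"linear":[-0.03,-0.2,0],"rot":[0,0,1]}]' >/dev/null && python3 chk.py 2.8 &&
python3 -m creep '[{"hand":0,"linear":[-0.01,-0.1,0],"rot":[0,0,0.5]},{"hand":0,"linear":[-0.03,-0.2,0],"rot":[0,0,1]},{"hand":0,"linear":[-0.03,-0.2,0],"rot":[0,0,1]}]' >/dev/null && python3 chk.py 2.8; python3 - <<'E'
from h import *
i=get_image("side"); r=red(i,330,180,450,280); print(r); cv2.imwrite("pics/s2.png",cv2.resize(i[180:300,240:400],None,fx=5,fy=5,interpolation=cv2.INTER_CUBIC))
if r[2]: k=ray("side",r,.060)[:2]; d=k-H; print(k,np.hypot(*d),np.rad2deg(np.arctan2(d[1],d[0]))%360)
E
```

```text
t 7.4 F tool [-0.47  1.01  0.62] pos [ 0.5342 -0.0984  0.0345] bar ang 192.78 phi 13.2
t 7.7 F tool [-0.45  0.45 -0.18] pos [ 0.5335 -0.0966  0.0345] bar ang 191.8 phi 12.2
t 8.0 F tool [-1.37  0.82  0.56] pos [ 0.5328 -0.0947  0.0345] bar ang 190.79 phi 11.2
t 8.3 F tool [-1.13  0.69  0.52] pos [ 0.5321 -0.0928  0.0346] bar ang 189.83 phi 10.2
t 8.6 F tool [-2.33  3.34 -0.49] pos [ 0.5316 -0.0913  0.0346] bar ang 189.04 phi 9.2
(np.float64(363.5777777777778), np.float64(242.55555555555554), 45)
[ 0.4937417  -0.08797612] 0.15199070759654834 192.72377985083224
```

View pics/s2.png

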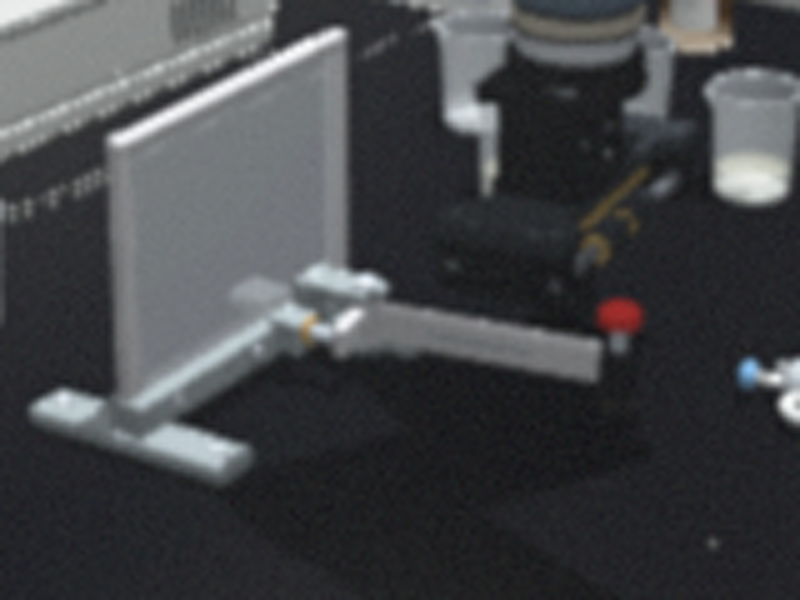

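The side view shows the heel on the screw tip at (335,335) and the knob at (620,315), and the force has risen to 3.3 N. The leg is at its stop, so I'll increase the push gradually.

```bash
python3 chk.py 5; 
python3 -m creep '[{"hand":0,"linear":[0.02,-0.03,0],"rot":[0,0,0]},{"hand":0,"linear":[0.02,-0.03,0],"rot":[0,0,0]}]' >/dev/null && python3 chk.py 5 &&
python3 -m creep '[{"hand":0,"linear":[0,-0.04,0],"rot":[0,0,0]},{"hand":0,"linear":[0,-0.04,0],"rot":[0,0,0]}]' >/dev/null && python3 chk.py 5 &&
python3 -m creep '[{"hand":0,"linear":[0,-0.04,0],"rot":[0,0,0]},{"hand":0,"linear":[0,-0.04,0],"rot":[0,0,0]}]' >/dev/null && python3 chk.py 5
```

```text
t 8.65 F tool [-0.85  3.76 -0.31] pos [ 0.5316 -0.0913  0.0346] bar ang 189.04 phi 9.2
t 8.85 F tool [-2.9   5.16 -0.22] pos [ 0.5315 -0.091   0.0345] bar ang 188.88 phi 9.2
```

```bash

python3 -m creep '[{"hand":0,"linear":[-0.02,-0.02,0],"rot":[0,0,0]},{"hand":0,"linear":[-0.02,-0.02,0],"rot":[0,0,0]},{"hand":0,"linear":[-0.02,-0.02,0],"rot":[0,0,0]}]' >/dev/null ; python3 chk.py 6.5 &&
python3 -m creep '[{"hand":0,"linear":[0,-0.01,0],"rot":[0,0,0]},{"hand":0,"linear":[0,-0.01,0],"rot":[0,0,0]},{"hand":0,"linear":[0,-0.01,0],"rot":[0,0,0]}]' >/dev/null ; python3 chk.py 6.5
```

```text
t 9.15 F tool [-2.44  4.62  1.15] pos [ 0.5315 -0.0908  0.0345] bar ang 188.76 phi 9.2
t 9.45 F tool [-2.54  3.6   0.35] pos [ 0.5314 -0.0907  0.0346] bar ang 188.73 phi 9.2
```

```bash

python3 -m creep '[{"hand":0,"linear":[0,-0.03,0],"rot":[0,0,0]},{"hand":0,"linear":[0,-0.03,0],"rot":[0,0,0]}]' >/dev/null ; python3 chk.py 6.2 &&
python3 -m creep '[{"hand":0,"linear":[0,-0.03,0],"rot":[0,0,0]},{"hand":0,"linear":[0,-0.03,0],"rot":[0,0,0]}]' >/dev/null ; python3 chk.py 6.2 &&
python3 -m creep '[{"hand":0,"linear":[0,-0.03,0],"rot":[0,0,0]},{"hand":0,"linear":[0,-0.03,0],"rot":[0,0,0]}]' >/dev/null ; python3 chk.py 6.2; for k in 1 2 3; do python3 -m creep '[{"hand":0,"linear":[0,0,0],"rot":[0,0,0]}]' >/dev/null; python3 chk.py 6; done
```

```text
t 9.65 F tool [-2.31  4.49  0.22] pos [ 0.5314 -0.0905  0.0346] bar ang 188.63 phi 9.2
t 9.85 F tool [-2.01  5.28 -0.27] pos [ 0.5313 -0.0903  0.0346] bar ang 188.52 phi 9.2
t 10.05 F tool [-2.74  6.16  0.47] pos [ 0.5313 -0.0901  0.0346] bar ang 188.42 phi 9.2
t 10.15 F tool [-3.18  5.32  0.99] pos [ 0.5313 -0.0901  0.0346] bar ang 188.42 phi 9.2
t 10.25 F tool [-3.17  5.95  1.21] pos [ 0.5313 -0.0901  0.0346] bar ang 188.42 phi 9.2
t 10.35 F tool [-2.41  5.08  0.68] pos [ 0.5313 -0.0901  0.0346] bar ang 188.42 phi 9.2
```

Seated: a steady push of about 5.5 N, which is around 14 N at the heel. Now I'll back off, rise and find the knob.

```bash

python3 -m creep '[{"hand":0,"linear":[0,0.1,0],"rot":[0,0,0]},{"hand":0,"linear":[0,0.3,0],"rot":[0,0,0]},{"hand":0,"linear":[0,1,0],"rot":[0,0,0]},{"hand":0,"linear":[0,3,0],"rot":[0,0,0]},{"hand":0,"linear":[0,4,-3],"rot":[0,0,0]},{"hand":0,"linear":[0,4,-7],"rot":[0,0,0]},{"hand":0,"linear":[0,4,-11],"rot":[0,0,0]},{"hand":0,"linear":[0,4,-15],"rot":[0,0,0]},{"hand":0,"linear":[0,4,-15],"rot":[0,0,0]},{"hand":0,"linear":[0,4,-15],"rot":[0,0,0]},{"hand":0,"linear":[0,4,-15],"rot":[0,0,0]}]'
python3 - <<'E'
from h import *
c=camera_info("wrist"); i=get_image("wrist"); cv2.imwrite("pics/w3.png",i)
r=red(i,0,0,640,480); k=ray("wrist",r,.066,c); print(r,k)
s=get_image("side"); r=red(s,330,180,450,280); ks=ray("side",r,.062); print(r,ks)
for q in(k,ks):
    d=q[:2]-H; print(np.hypot(*d),np.rad2deg(np.arctan2(d[1],d[0]))%360)
E
```

```text
time_s: 11.45
eef_pos: [0.5368, -0.1285, 0.1835]
tool_rot: [0.997, 0.08, -0.001, -0.001]
force: [-0.5, -0.2, 0.0]
width: 0.0003
gripper_force: 0.0
(np.float64(255.38249400479617), np.float64(272.6606714628297), 834) [ 0.49565901 -0.08719559  0.066     ]
(np.float64(363.67391304347825), np.float64(242.54347826086956), 46) [ 0.49138354 -0.08449256  0.062     ]
0.14994894963448469 192.59422024264774
0.15357366945785447 191.2621065777609
```

View pics/w3.png

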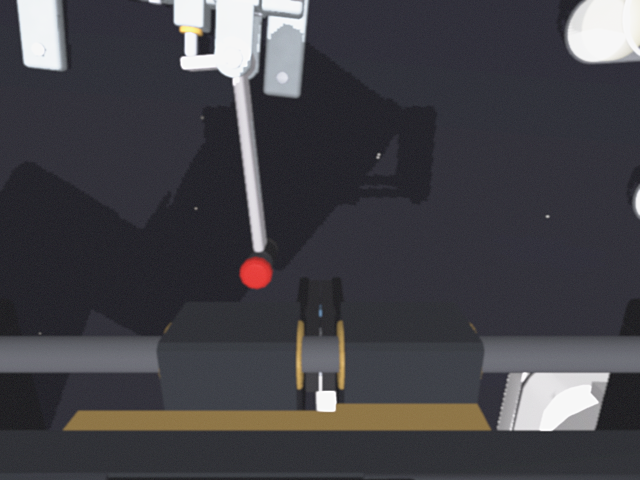

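The wrist view shows the heel against the screw at (190,60) and the knob at (255,273), which puts the knob at about (0.495,-0.0865). I'll go above it.

```bash
python3 - <<'E'
from h import *
to([.495,-.0865,.16],10); to([.495,-.0865,.085],10)
E
```

```text
[-3.43, -4.81, 2.31] [-0.1, 0.2, -0.8]
[-3.41, -4.79, 9.81] [-0.1, 0.2, -0.8]
```

```bash
python3 -m creep '[{"hand":0,"linear":[-1.7,-2.4,1],"rot":[0,0,0]},{"hand":0,"linear":[-3.4,-4.8,2],"rot":[0,0,0]},{"hand":0,"linear":[-3.4,-4.8,2.5],"rot":[0,0,0]},{"hand":0,"linear":[-3.4,-4.8,5],"rot":[0,0,0]},{"hand":0,"linear":[-3.4,-4.8,8],"rot":[0,0,0]},{"hand":0,"linear":[-3.4,-4.8,9.4],"rot":[0,0,0]},{"hand":0,"linear":[-3.4,-4.8,9.4],"rot":[0,0,0]},{"hand":0,"linear":[-3.4,-4.8,9.4],"rot":[0,0,0]}]'; python3 chk.py 9; python3 - <<'E'
from h import *
s=get_image("side"); cv2.imwrite("pics/s4.png",cv2.resize(s[190:290,300:440],None,fx=5,fy=5,interpolation=cv2.INTER_CUBIC)); print(observe()["force"])
E
```

```text
time_s: 12.35
eef_pos: [0.4967, -0.0873, 0.09]
tool_rot: [0.997, 0.08, -0.0, -0.0]
force: [-0.8, -0.4, -0.1]
width: 0.0006
gripper_force: 0.0
t 12.35 F tool [-0.8   0.25  0.1 ] pos [ 0.4967 -0.0873  0.09  ] bar ang 185.4 phi 9.2
[ 0.4476225  -0.80700306  0.46816997]
```

View pics/s4.png

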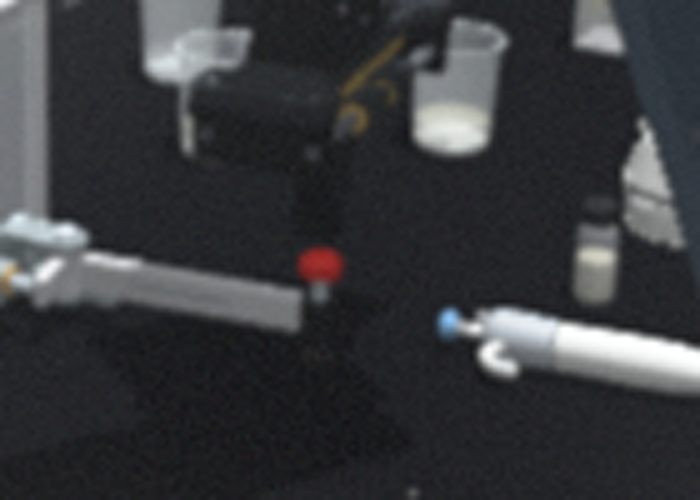

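The side view shows the fingertips at (320,235), straight above the knob at (320,265). I'll press down slowly.

```bash
python3 -m creep '[{"hand":0,"linear":[0,0,0.4],"rot":[0,0,0]},{"hand":0,"linear":[0,0,0.8],"rot":[0,0,0]},{"hand":0,"linear":[0,0,1.1],"rot":[0,0,0]},{"hand":0,"linear":[0,0,1.2],"rot":[0,0,0]},{"hand":0,"linear":[0,0,1.3],"rot":[0,0,0]},{"hand":0,"linear":[0,0,1.4],"rot":[0,0,0]},{"hand":0,"linear":[0,0,1.5],"rot":[0,0,0]},{"hand":0,"linear":[0,0,1.6],"rot":[0,0,0]},{"hand":0,"linear":[0,0,1.6],"rot":[0,0,0]}]' >/dev/null; python3 chk.py 9; 
python3 -m creep '[{"hand":0,"linear":[0,0,0.1],"rot":[0,0,0]},{"hand":0,"linear":[0,0,0.2],"rot":[0,0,0]},{"hand":0,"linear":[0,0,0.3],"rot":[0,0,0]},{"hand":0,"linear":[0,0,0.3],"rot":[0,0,0]}]' >/dev/null; python3 chk.py 9
```

```text
t 13.3 F tool [-0.52  0.3  -1.3 ] pos [ 0.4965 -0.0871  0.0746] bar ang 185.33 phi 9.2
t 13.7 F tool [-1.47  0.04 -2.66] pos [ 0.4965 -0.0871  0.0714] bar ang 185.32 phi 9.2
```

```bash
python3 -m creep '[{"hand":0,"linear":[0,0,0.1],"rot":[0,0,0]},{"hand":0,"linear":[0,0,0.2],"rot":[0,0,0]},{"hand":0,"linear":[0,0,0.2],"rot":[0,0,0]}]' >/dev/null; python3 chk.py 9; 
for k in 1 2 3; do python3 -m creep '[{"hand":0,"linear":[0,0,0.1],"rot":[0,0,0]},{"hand":0,"linear":[0,0,0.1],"rot":[0,0,0]}]' >/dev/null; python3 chk.py 9; done
```

```text
t 14.0 F tool [-0.51  0.41 -2.15] pos [ 0.4964 -0.0871  0.0695] bar ang 185.32 phi 9.2
t 14.2 F tool [-0.66  0.24 -4.32] pos [ 0.4965 -0.0871  0.0686] bar ang 185.32 phi 9.2
t 14.4 F tool [-0.71  0.83 -5.5 ] pos [ 0.4965 -0.0871  0.0677] bar ang 185.32 phi 9.2
t 14.6 F tool [-1.08  0.03 -6.06] pos [ 0.4965 -0.0872  0.0668] bar ang 185.33 phi 9.2
```

The force now rises at the cap's 1.5 N/mm, so the foot is on the bench at about 6.5 N. I'll hold, lift off and check.

```bash
python3 -m creep '[{"hand":0,"linear":[0,0,0.03],"rot":[0,0,0]},{"hand":0,"linear":[0,0,0.03],"rot":[0,0,0]},{"hand":0,"linear":[0,0,0.03],"rot":[0,0,0]},{"hand":0,"linear":[0,0,0.03],"rot":[0,0,0]}]' ; python3 -m creep '[{"hand":0,"linear":[0,0,-0.2],"rot":[0,0,0]},{"hand":0,"linear":[0,0,-0.4],"rot":[0,0,0]},{"hand":0,"linear":[0,0,-0.7],"rot":[0,0,0]},{"hand":0,"linear":[0,0,-1.2],"rot":[0,0,0]},{"hand":0,"linear":[0,0,-4],"rot":[0,0,0]},{"hand":0,"linear":[0,0,-8],"rot":[0,0,0]},{"hand":0,"linear":[0,4,-11],"rot":[0,0,0]},{"hand":0,"linear":[0,4,-11],"rot":[0,0,0]},{"hand":0,"linear":[0,4,-11],"rot":[0,0,0]}]'
python3 - <<'E'
from h import *
c=camera_info("wrist"); i=get_image("wrist"); r=red(i,0,0,640,480); print(r,ray("wrist",r,.060,c))
s=get_image("side"); r=red(s,330,180,450,280); print(r)
a=proj("side",[.495,-.087,.062]);b=proj("side",[.495,-.087,.056]); print(a,b)
cv2.imwrite("pics/f.png",np.hstack([cv2.resize(i[:320,120:360],(375,500),interpolation=cv2.INTER_CUBIC),cv2.resize(s[200:280,310:378],(425,500),interpolation=cv2.INTER_CUBIC)]))
E
```

```text
time_s: 15.0
eef_pos: [0.4966, -0.0871, 0.0666]
tool_rot: [0.997, 0.08, 0.0, 0.0]
force: [-1.3, -0.3, 5.9]
width: 0.0004
gripper_force: 3.5
time_s: 15.9
eef_pos: [0.5031, -0.1272, 0.177]
tool_rot: [0.997, 0.079, 0.001, 0.0]
force: [0.0, 1.4, -1.0]
width: 0.0003
gripper_force: 0.0
(np.float64(261.8856767411301), np.float64(232.3639947437582), 761) [ 0.49434988 -0.08727803  0.06      ]
(np.float64(363.5777777777778), np.float64(244.55555555555554), 45)
[363.01755223 241.89180324] [362.93685255 243.9027359 ]
```

View pics/f.png

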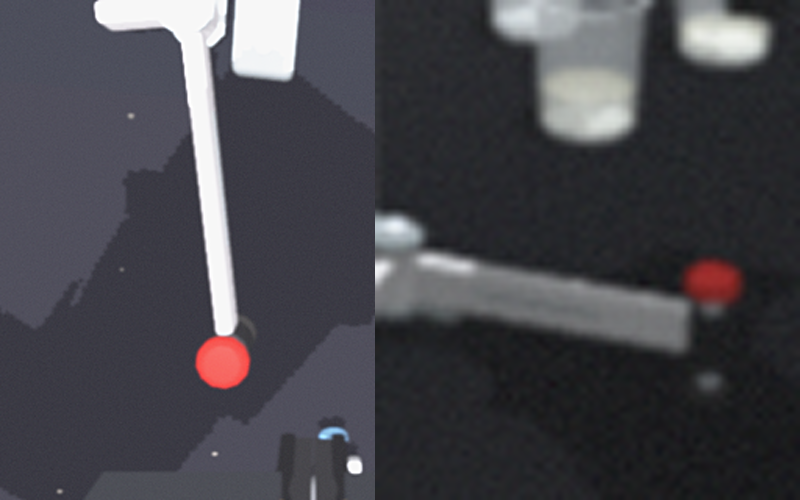

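The knob dropped 2.0 px in the side view, from row 242.5 to 244.6, which is the full 6 mm. The leg hasn't moved from the stop and the arm is clear.

```bash
python3 -c "from cell import *; print(hand_in())"
```

```text
the job is handed in; nothing more can be done
None
```

The job is handed in, with no verdict shown: the leg was seated on its stop with a push of about 5.5 N, the foot pressed down with about 6 N, and the last pictures show the leg still at the stop with the arm clear.

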